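Slide a brass panel into the slot of a soldering jig

TASK

Slide the flat brass panel across the bench into the slot of the low steel jig and push it fully home, past the spring plunger, so that its leading short edge sits flat against the jig's back stop. Keep the panel down on the bench the whole time (do not pick it up), leave the box, screwdriver, pliers and soldering-iron stand where they are, and let go.

Things in the scene. Friction and masses are not known exactly. Their poses are not given: they have to be found in the camera images.
- panel: The loose flat brass panel, 120 mm long (its x), 110 mm wide (its y), 10 mm thick, with a small dark hole mark near each corner; about 0.45 kg (varies). Too wide to grip across; it lies flat on the bench. Origin: centre of its underside; z up. It is the same either way round; a short (110 mm) edge goes into the slot first.
- jig: Low dark steel jig fixed to the bench, 120 (x) by 161 (y) by 16.5 mm high, open in the middle: the bench is the slot's floor. Two side rails, each with a lip 4 mm thick overhanging 10 mm inwards, make a slot 113 mm wide and 12.5 mm high. Origin: middle of its outline, at bench level; x runs along the slot from mouth to stop (push-in direction). Panel fully home: its centre is at x = -12 mm.
- jig_mouth (a point): Centre of the slot's mouth, at bench level, 60 mm before the jig's origin, in the plane of the rails' front ends. The rails flare outwards by about 4 mm over the first 17 mm. When the panel is home its tail stands 12 mm out of the mouth. Axes as the jig's.
- jig_stop (a point): Centre of the back stop's inner face, at bench level, 48 mm beyond the jig's origin; axes as the jig's. Before it, at jig x = +5 mm, a round sprung plunger stands 4.5 mm into the slot from the +y rail, hidden by the lip; the entering panel must push it back (5 to 15 N of extra resistance), and it then presses the panel against the -y rail.
- brass_box: Bystander: upright closed brass box, 94 x 34 x 80 mm high; origin: centre of its underside.
- screwdriver: Bystander: screwdriver lying along its x, roughly 200 mm long; origin: near its middle, on the bench.
- pliers: Bystander: pliers lying along their x, about 150 mm long, 60 mm wide, 17 mm high; origin: at the pivot, at bench level.
- iron_stand: Bystander: dark soldering-iron stand, 170 x 75 mm, 85 mm high; origin: bench level, near its middle.

How it is judged:
At the end, for the whole second after the job is handed in: The panel lies flat on the bench in the jig's slot under both lips, its leading edge within 3 mm of the back stop, centred in the slot to 4 mm and square to it within 0.04 rad, at rest and released (x of panel in the frame of jig between -0.015 and -0.009 m and y of panel in the frame of jig between -0.004 and 0.004 m and angle between the x axis of panel and the x axis of jig, either way round below 0.04 rad and height (world z) of panel below 0.003 m and angle between panel's own z axis and vertical below 0.03 rad and linear speed of panel below 0.01 m/s); the robot touches nothing.
It fails at once if the panel is picked up off the bench (its middle more than 20 mm up) (height (world z) of panel above 0.02 m).
It fails at once if the small upright brass box is moved by more than 25 mm (distance of brass_box from where it was at the start of the episode above 0.025 m).
It fails at once if the screwdriver is moved by more than 25 mm (distance of screwdriver from where it was at the start of the episode above 0.025 m).
It fails at once if the pliers is moved by more than 25 mm (distance of pliers from where it was at the start of the episode above 0.025 m).
It fails at once if the soldering-iron stand is moved by more than 25 mm (distance of iron_stand from where it was at the start of the episode above 0.025 m).
It also fails if it takes over 72 s, if anything falls off the work surface, if the arm or the gripper's body presses on something with over 40 N, if the wrist force passes 120 N, or if a joint passes its speed limit or range.

ROBOT

A 6-joint arm with a two-finger parallel gripper is mounted at the origin on the work surface. World frame = base frame: x ahead of the robot, y to its left, z up, the work surface at z = 0. Lengths are in m, angles in rad, forces in N, time in s.
With the tool pointing down it reaches from about 0.375 to 0.9 m from the base axis. Payload 3.1 kg.
Tool frame: the origin (TCP) lies midway between the tips of the shut fingers; the grasp point (between the pads) lies 19 mm behind it; z points along the fingers, y is the line along which they close (so a half turn about z gives the same grasp; the last joint's range is limited). The gripper opens to 87 mm and grips with 3 to 60 N. Pads are 19 mm wide; open, the fingers measure 117 mm over their backs; the gripper's body (75 mm by 190 mm) begins 51 mm behind the grasp point.
Start: joints at [0.962, 0.527, 1.433, -0, 1.181, -0.178], TCP at [0.261, 0.568, 0.223] pointing down, gripper open.
Joint ranges: [-3.08, 3.08], [-0.75, 2.2], [0.22, 2.44], [-1.43, 4.57], [0, 2.65], [-2.85, 2.85]. Speed limits (rad/s): [2.79, 2.79, 3.14, 3.14, 3.14, 3.14].

INTERFACE

Orientations are given as a unit quaternion [x, y, z, w].
In Python, from rig import robot gives the robot as it stands.
- The arm moves only by the shell command python3 -m jog 'ROWS' [FORCE]. ROWS is a JSON object of lists of equal length, an entry for each row: "dp": the shift along the tool's x, y, z in mm, a list of three; "delta_rot": the turn, a rotation vector about the tool's x, y, z in rad, a list of three; "gripper": the opening, from -1 (shut) to 1 (fully open). A call has 1 to 12 rows; each row is the pose to reach, as a shift and turn from the pose commanded when the call began, along the tool's axes at that moment; what a row does not reach only later rows make up. A row lasts 1/10 s, in which the tool goes at most 50 mm and 8.59 degrees, less where a joint would pass 70% of its speed; a pose out of reach is approached as far as the arm can. A call with a gripper value outside its range is refused whole. The fingers move at their own pace and stop on an object; FORCE is the grip in N (left out, the last holds). Time passes only in rows, so rows that repeat a pose let the fingers close. It gives the time, the measured TCP pose, the force, the opening and the grip force at its end, in the units of the state.
- robot.get_obs(): the state, without advancing time (a new reading comes with each control period).
- robot.camera(name): name is "side" or "top" or "wrist"; returns the picture (384x512x3 uint8, red, green, blue); there is no depth.
- robot.camera_model(name): a dict with "fx", "fy", "cx", "cy" (pixels), "k1" (the pictures are not rectified: a ray, as slopes to the right and down, at radius r is drawn at 1 + k1 r^2 times it, then the intrinsics apply), "xyz" and "orientation" of the camera in the world; the wrist camera has in their place "T_tool_cam" (4x4, takes a point from camera to tool coordinates, whose origin is the TCP and whose axes are the flange's). Camera axes: x right, y down, z forward; pixel columns grow to the right and rows downward; lengths in m; the calibration is good to about 2 mm. A picture is of the moment at which its call begins: read the wrist's pose just before it. camera_model takes no time and is no camera call.
- robot.hand_in(): hands the job in; it is judged then, once.
Trained networks look in the newest picture that a camera, given by its name, has taken for a name from the list of things; names that differ only in an ending like _2 or _b are one class to them, and where a whole thing is asked for, a point or a joint stands for the part that bears it (a point fixed in the world has none). Each returns a list of dicts, best first, with "score" (0 to 1); they miss things now and then, are a little off and sometimes report something else, mostly with a low value. They report only what shows in the picture. A call takes as long as a camera call.
- robot.search_frame(name, camera): "rect" ([left, top, right, bottom] in pixels, round what is visible of it).
The state is a dict: "time": time; "q": joint angles; "joint_velocities": joint speeds; "joint_torque": joint torques, N m; "position": TCP position; "tool_rot": TCP orientation; "ft_force": force on the tool from outside, world axes, zero at the start; "moment": the same for the moment, N m; "grip_width": finger opening in m; "grip_force": force on a finger pad.
Only numpy, scipy, OpenCV 4.12 (cv2) and the standard library are available. Lean on these libraries where they do the work, as an engineer would, in place of code of your own. Each camera call takes 0.05 s, during which the arm holds its last target. There are 200 camera calls.

## Working session

There is one attempt and no reset: what is moved stays moved. The work goes in short steps, Python scripts to look and compute and a shell command to move; the robot and the scene stay as the last step left them, time stands still between calls to the robot, and variables do not carry over. Pictures are saved under pics/ and viewed, at most 10 in all, crops included, and the job is handed in when it is done.

```bash
mkdir -p pics
cat > h.py <<'E'
from rig import robot
import numpy as np, cv2
from scipy.spatial.transform import Rotation as R
def cam(name,obs=None):
    m=robot.camera_model(name)
    if 'T_tool_cam' in m:
        T=np.array(m['T_tool_cam']); Rt=R.from_quat(obs['tool_rot']).as_matrix()
        Rc=Rt@T[:3,:3]; p=np.array(obs['position'])+Rt@T[:3,3]
    else: Rc=R.from_quat(m['orientation']).as_matrix(); p=np.array(m['xyz'])
    return m,Rc,p
def pix2w(name,uv,z=0,obs=None):
    m,Rc,p=cam(name,obs); out=[]
    for u,v in uv:
        d=np.array([(u-m['cx'])/m['fx'],(v-m['cy'])/m['fy']]); s=d.copy()
        for _ in range(20): s=d/(1+m['k1']*(s@s))
        r=Rc@np.array([*s,1]); out.append(p+r*(z-p[2])/r[2])
    return np.array(out)
def w2pix(name,P,obs=None):
    m,Rc,p=cam(name,obs); c=(np.atleast_2d(P)-p)@Rc; s=c[:,:2]/c[:,2:]
    s=s*(1+m['k1']*(s**2).sum(1,keepdims=True))
    return s*[m['fx'],m['fy']]+[m['cx'],m['cy']]
def save(img,f): cv2.imwrite(f,img[:,:,::-1])
E
python3 - <<'E'
from h import *
np.set_printoptions(precision=4,suppress=True)
o=robot.get_obs(); print(o)
for n in('top','side','wrist'):
    print(n,{k:np.round(v,4).tolist() for k,v in robot.camera_model(n).items()})
a=robot.camera('top'); b=robot.camera('side')
save(a,'pics/top0.png'); save(b,'pics/side0.png')
for n in('panel','jig','brass_box','screwdriver','pliers','iron_stand'):
    print(n,[(np.round(d['rect']),round(d['score'],2)) for d in robot.search_frame(n,'top')[:2]])
E
```

```text
{'time': 0.0, 'q': array([ 0.9615,  0.5285,  1.4339, -0.    ,  1.1814, -0.1785]), 'joint_velocities': array([ 0.    , -0.0017, -0.0013, -0.001 , -0.0009,  0.0003]), 'joint_torque': array([  0.0001, -44.0038, -17.6592,   0.0631,   0.0584,  -0.0002]), 'position': array([0.2605, 0.5673, 0.2216]), 'tool_rot': array([ 0.2137,  0.9769, -0.001 , -0.0004]), 'ft_force': array([-0.7427, -0.5677, -0.2926]), 'moment': array([-0.0219, -0.0003, -0.0456]), 'grip_force': 0.0, 'grip_width': 0.08718379622768284}
top {'fx': 405.9321, 'fy': 405.9321, 'cx': 250.4802, 'cy': 185.6952, 'k1': 0.0086, 'xyz': [0.3952, -0.0798, 1.1435], 'orientation': [0.7152, -0.6937, 0.0647, -0.056]}
side {'fx': 479.4052, 'fy': 479.4052, 'cx': 248.6514, 'cy': 190.3402, 'k1': -0.1379, 'xyz': [0.1125, -0.8619, 0.5466], 'orientation': [0.8261, -0.2373, 0.1481, -0.4893]}
wrist {'fx': 279.1677, 'fy': 279.1677, 'cx': 258.0255, 'cy': 192.4088, 'k1': 0.0125, 'T_tool_cam': [[-0.0003, -0.9597, -0.2811, 0.076], [1.0, -0.0004, 0.0004, 0.0007], [-0.0005, -0.2811, 0.9597, -0.1618], [0.0, 0.0, 0.0, 1.0]]}
panel [(array([138., 187., 186., 234.]), 0.84)]
jig [(array([249., 162., 297., 228.]), 0.78)]
brass_box [(array([347., 193., 384., 224.]), 0.71)]
screwdriver [(array([148., 132., 182., 142.]), 0.88)]
pliers [(array([206., 125., 261., 144.]), 0.88)]
iron_stand [(array([269., 108., 330., 153.]), 0.79)]
```

View pics/top0.png

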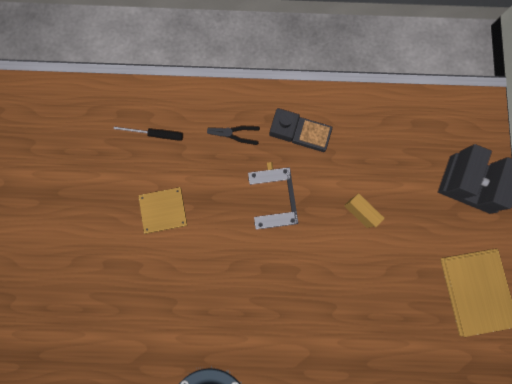

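The picture shows the panel at about (162,210), the jig with its mouth facing left at (250..297, 168..229), the plunger housing at (269,166), and the box to the right at (365,210). Next I'll measure the corners.

Run:
```python
from h import *
np.set_printoptions(precision=4,suppress=True)
a=robot.camera('top')
c=cv2.resize(a[150:245,125:395],None,fx=2.9,fy=2.9,interpolation=cv2.INTER_CUBIC); save(c,'pics/crop1.png')
hsv=cv2.cvtColor(a,cv2.COLOR_RGB2HSV); print(hsv[210,162],hsv[250,162])
roi=np.zeros(a.shape[:2],np.uint8); roi[180:242,130:195]=1
mask=((hsv[...,0]>17)&(hsv[...,0]<30)&(hsv[...,1]>80)&(hsv[...,2]>110)).astype(np.uint8)*roi
mask=cv2.morphologyEx(mask,cv2.MORPH_CLOSE,np.ones((3,3)))
cn=max(cv2.findContours(mask,0,1)[0],key=cv2.contourArea)
r=cv2.minAreaRect(cn);print(r); bx=cv2.boxPoints(r); w=pix2w('top',bx,0.01); print(bx,w,w.mean(0),np.linalg.norm(np.diff(w,axis=0),axis=1))
e=w-np.roll(w,1,0); print(np.arctan2(e[:,1],e[:,0]))
print(pix2w('top',[(250,185),(256,221),(297,222),(291,176),(365,210),(165,134),(162,210)],0.0))
```

```text
[ 19 147 168] [ 13 149 130]
((161.94717407226562, 209.88491821289062), (38.700592041015625, 43.4306640625), 79.3803482055664)
[[137.0377 194.868 ]
 [179.7245 186.8642]
 [186.8566 224.9019]
 [144.1698 232.9057]] [[0.5548 0.227  0.01  ]
 [0.5814 0.1088 0.01  ]
 [0.4749 0.0827 0.01  ]
 [0.4493 0.1992 0.01  ]] [0.5151 0.1544 0.01  ] [0.1211 0.1096 0.1192]
[ 0.2574 -1.3496 -2.9014  1.7871]
[[ 0.5948 -0.0895  0.    ]
 [ 0.4924 -0.1094  0.    ]
 [ 0.4931 -0.2251  0.    ]
 [ 0.6248 -0.2066 -0.    ]
 [ 0.5331 -0.4181  0.    ]
 [ 0.7376  0.1623  0.    ]
 [ 0.5154  0.1564  0.    ]]
```

View pics/crop1.png

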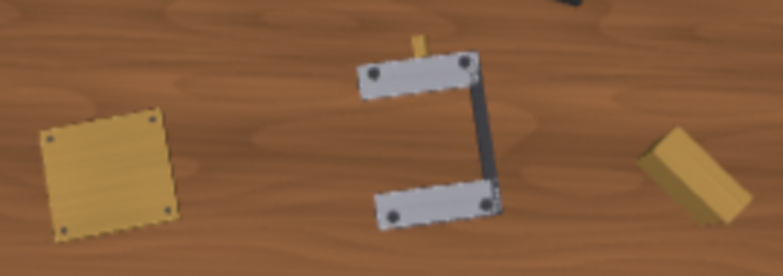

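The crop shows the jig plate's outer corners at (357,66), (478,52), (501,213) and (378,229), and the panel lying nearly aligned to its left.

```bash
cat >> h.py <<'E'
def goal(x,y,z,heading,obs):
    """tool pointing down, tool x axis at heading+pi (push along heading); returns dp mm, rotvec"""
    h=heading+np.pi; X=np.array([np.cos(h),np.sin(h),0]); Z=np.array([0,0,-1.]); M=np.stack([X,np.cross(Z,X),Z],1)
    Rt=R.from_quat(obs['tool_rot']).as_matrix()
    return 1000*Rt.T@(np.array([x,y,z])-obs['position']), R.from_matrix(Rt.T@M).as_rotvec()
def inframe(P,o,h): 
    c,s=np.cos(h),np.sin(h); d=np.atleast_2d(P)[:,:2]-np.array(o)[:2]
    return np.c_[d@[c,s],d@[-s,c]]
E
python3 - <<'E'
from h import *
np.set_printoptions(precision=4,suppress=True)
k=np.array([(357,66),(478,52),(501,213),(378,229)])/2.9+[125,150]
w=pix2w('top',k,0.0165);print(w,w.mean(0))
d=w[1]-w[0]+w[2]-w[3]; e=w[0]-w[3]+w[1]-w[2]
h=np.arctan2(d[1],d[0]); print(h,np.arctan2(e[1],e[0])-np.pi/2,np.linalg.norm(d)/2,np.linalg.norm(e)/2)
print(inframe([.515,.1544],w.mean(0),h))
print(goal(.535,.16,.222,h,robot.get_obs()))
E
```

```text
[[ 0.6269 -0.083   0.0165]
 [ 0.6447 -0.2011  0.0165]
 [ 0.4878 -0.2252  0.0165]
 [ 0.4689 -0.1078  0.0165]] [ 0.5571 -0.1543  0.0165]
-1.4164046235143086 -1.4168431221784121 0.11917000157726897 0.1593570614377058
[[-0.3115  0.0059]]
(array([-419.3479, -256.1377,    0.5213]), array([-0.0002,  0.0001,  0.9856]))
```

```bash
python3 -m jog '{"dp":[[-40,-25,0],[-80,-50,0],[-120,-75,0],[-160,-100,0],[-200,-125,0],[-240,-150,0],[-285,-175,0],[-330,-200,0],[-375,-228,0],[-419,-256,0],[-419,-256,0],[-419,-256,0]],"delta_rot":[[0,0,0.1],[0,0,0.2],[0,0,0.3],[0,0,0.4],[0,0,0.5],[0,0,0.6],[0,0,0.7],[0,0,0.8],[0,0,0.9],[0,0,0.986],[0,0,0.986],[0,0,0.986]],"gripper":[0.2,0.2,0.2,0.2,0.2,0.2,0.2,0.2,0.2,0.2,0.2,0.2]}'
python3 - <<'E'
from h import *
o=robot.get_obs(); a=robot.camera('wrist'); save(a,'pics/w0.png'); print(o['position'],o['tool_rot'],o['time'],o['grip_width'])
np.save('w0.npy',a)
E
```

```text
time: 1.65
position: [0.5358, 0.1587, 0.2225]
tool_rot: [0.652, 0.758, 0.0, 0.0]
ft_force: [-0.6, -0.1, -0.9]
grip_width: 0.052
grip_force: 0.0
[0.53576521 0.15872219 0.22250503] [6.51796997e-01 7.58393469e-01 1.43785142e-04 6.20095478e-06] 1.65 0.05200403791837793
```

View pics/w0.png

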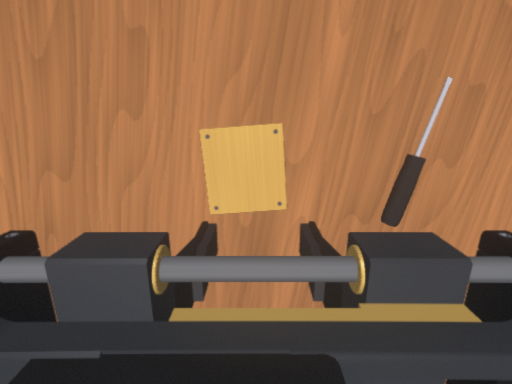

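The wrist view shows the panel with corners at about (200,129), (282,124), (287,209) and (209,214). The camera faces the rear side of the tool, so I'll fit the panel here and then fly over the jig to measure it.

```bash
cat >> h.py <<'E'
def panelfit(name,a,roi,obs=None,z=.01):
    hsv=cv2.cvtColor(a,cv2.COLOR_RGB2HSV); m=((hsv[...,0]>17)&(hsv[...,0]<32)&(hsv[...,1]>80)&(hsv[...,2]>110)).astype(np.uint8)
    k=np.zeros_like(m); l,t,r,b=roi; k[t:b,l:r]=1; m=cv2.morphologyEx(m*k,cv2.MORPH_CLOSE,np.ones((5,5)))
    c=max(cv2.findContours(m,0,1)[0],key=cv2.contourArea)[:,0]
    P=pix2w(name,c,z,obs)[:,:2]*1000
    r=cv2.minAreaRect(P.astype(np.float32)); B=cv2.boxPoints(r)
    return np.array(r[0])/1000,r[1],B/1000
def heads(B):
    e=B-np.roll(B,1,0); return [(round(float(np.linalg.norm(v)),4),round(float(np.arctan2(v[1],v[0])),4)) for v in e]
E
python3 - <<'E'
from h import *
o=robot.get_obs();a=np.load('w0.npy')
c,s,B=panelfit('wrist',a,(190,110,300,225),o);print(c,s,B,heads(B))
# hole marks
g=cv2.cvtColor(a,cv2.COLOR_RGB2GRAY)
H=[]
for u,v in((207,136),(276,131),(280,204),(216,208)):
    p=255-g[v-5:v+6,u-5:u+6].astype(float); p=np.clip(p-np.median(p)-25,0,None); yy,xx=np.mgrid[v-5:v+6,u-5:u+6]; H.append(((p*xx).sum()/p.sum(),(p*yy).sum()/p.sum()))
w=pix2w('wrist',H,.01,o)[:,:2]; print(np.round(H,1),w.mean(0),heads(w)); print(o['q'])
E
python3 -m jog '{"dp":[[-40,0,0],[-85,0,0],[-130,0,0],[-175,0,0],[-220,0,0],[-265,0,0],[-310,0,0],[-350,0,0],[-350,0,0],[-350,0,0]],"delta_rot":[[0,0,0],[0,0,0],[0,0,0],[0,0,0],[0,0,0],[0,0,0],[0,0,0],[0,0,0],[0,0,0],[0,0,0]],"gripper":[0.2,0.2,0.2,0.2,0.2,0.2,0.2,0.2,0.2,0.2]}'
python3 - <<'E'
from h import *
import pickle
o=robot.get_obs(); a=robot.camera('wrist'); pickle.dump((o,a),open('w1.pkl','wb'))
save(cv2.resize(a[60:300,120:400],None,fx=2.5,fy=2.5,interpolation=cv2.INTER_CUBIC),'pics/w1.png')
E
```

```text
[0.51727808 0.15643016] (108.97698211669922, 118.7767562866211) [[0.45097828 0.20225933]
 [0.47731322 0.08643884]
 [0.5835779  0.11060099]
 [0.55724293 0.22642148]] [(0.109, -2.918), (0.1188, -1.3472), (0.109, 0.2236), (0.1188, 1.7944)]
[[207.  136.3]
 [275.2 131.1]
 [279.4 203.5]
 [215.8 207.6]] [0.51767518 0.15588612] [(0.0998, 1.7971), (0.0899, 0.2269), (0.1004, -1.3413), (0.0903, -2.9214)]
[ 9.03868783e-02  4.37800573e-01  1.60218430e+00  6.87347415e-04
  1.10250723e+00 -6.28189175e-02]
time: 2.7
position: [0.5881, -0.184, 0.2222]
tool_rot: [0.65, 0.76, 0.0, -0.001]
ft_force: [0.1, 0.2, 0.0]
grip_width: 0.0524
grip_force: 0.0
```

View pics/w1.png

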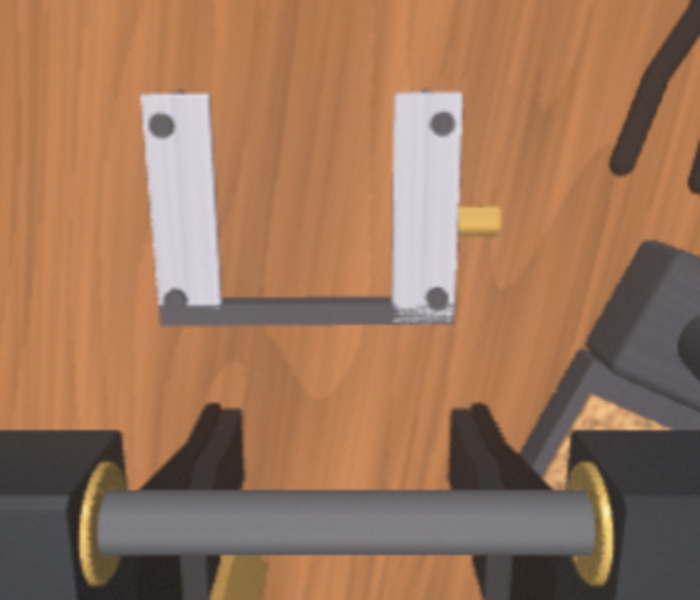

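The crop shows the jig plate's outer corners at (141,95), (462,92), (454,323) and (160,325), with the mouth at the top.

Run:
```python
from h import *
import pickle
np.set_printoptions(precision=4,suppress=True)
o,a=pickle.load(open('w1.pkl','rb'))
f=lambda k:pix2w('wrist',np.array(k)/2.5+[120,60],.0165,o)[:,:2]
w=f([(462,92),(454,323),(160,325),(141,95)])
d=w[1]-w[0]+w[2]-w[3]; e=w[0]-w[3]+w[1]-w[2]
print(w,w.mean(0),np.arctan2(d[1],d[0]),np.arctan2(e[1],e[0])-np.pi/2,np.linalg.norm(d)/2,np.linalg.norm(e)/2)
i=f([(208,95),(220,305),(396,92),(392,305)])
print('lips',i,np.arctan2(*(i[1]-i[0])[::-1]),np.arctan2(*(i[3]-i[2])[::-1]))
h=(np.arctan2(d[1],d[0])+np.arctan2(e[1],e[0])-np.pi/2)/2
c=w.mean(0); print('h',h,'lips in jig',inframe(i,c,h))
print('panel in jig',inframe([.5175,.156],c,h), -1.345-h)
```

```text
[[ 0.6325 -0.0819]
 [ 0.6522 -0.1997]
 [ 0.4935 -0.2255]
 [ 0.4747 -0.108 ]] [ 0.5632 -0.1538] -1.4087324270004278 -1.4081089124649138 0.11924162621156596 0.16034404008320424
lips [[ 0.5076 -0.1028]
 [ 0.5247 -0.2093]
 [ 0.6    -0.0869]
 [ 0.6169 -0.1949]] -1.4116848124078147 -1.4155218916738943
h -1.4084206697326707 lips in jig [[-0.0593 -0.0466]
 [ 0.0486 -0.047 ]
 [-0.06    0.0471]
 [ 0.0493  0.0464]]
panel in jig [[-0.3131  0.005 ]] 0.06342066973267069
```

```bash
cat >> h.py <<'E'
JC=np.array([.5632,-.1538]); JH=-1.4084
def jw(x,y): 
    c,s=np.cos(JH),np.sin(JH); return JC+np.array([c*x-s*y,s*x+c*y])
E
python3 - <<'E'
from h import *
o=robot.get_obs(); print(goal(*jw(-.405,.004),.222,JH,o),o['position'],o['ft_force'])
print(goal(*jw(-.405,.004),.004,JH,o)[0])
E
```

```text
(array([437.81900917, -18.51258381,   1.087113  ]), array([-0.00119763, -0.00199085, -0.00648207])) [ 0.58794054 -0.18311668  0.22219489] [-0.09622669 -0.13883832  0.04855255]
[437.38585281 -18.25009623 219.08652464]
```

```bash
python3 -m jog '{"dp":[[40,-2,0],[85,-4,0],[130,-6,0],[175,-8,0],[220,-10,0],[265,-12,0],[310,-14,0],[355,-16,0],[400,-18,0],[438,-18,0],[438,-18,30],[438,-18,60]],"delta_rot":[[-0.001,-0.002,-0.006],[-0.001,-0.002,-0.006],[-0.001,-0.002,-0.006],[-0.001,-0.002,-0.006],[-0.001,-0.002,-0.006],[-0.001,-0.002,-0.006],[-0.001,-0.002,-0.006],[-0.001,-0.002,-0.006],[-0.001,-0.002,-0.006],[-0.001,-0.002,-0.006],[-0.001,-0.002,-0.006],[-0.001,-0.002,-0.006]],"gripper":[0.5,0.5,0.5,0.5,0.5,0.5,0.5,0.5,0.5,0.5,0.5,0.5]}'
python3 -m jog '{"dp":[[0,0,30],[0,0,60],[0,0,90],[0,0,110],[0,0,120],[0,0,120],[0,0,120]],"delta_rot":[[0,0,0],[0,0,0],[0,0,0],[0,0,0],[0,0,0],[0,0,0],[0,0,0]],"gripper":[0.5,0.5,0.5,0.5,0.5,0.5,0.5]}'
python3 - <<'E'
from h import *
o=robot.get_obs(); g=goal(*jw(-.405,.004),.004,JH,o); print(g, o['position'],inframe(o['position'],JC,JH),o['ft_force'])
E
```

```text
time: 3.95
position: [0.5015, 0.2485, 0.1631]
tool_rot: [0.646, 0.764, 0.001, 0.002]
ft_force: [-0.6, -0.1, -0.7]
grip_width: 0.0652
grip_force: 0.0
time: 4.65
position: [0.5035, 0.2453, 0.0434]
tool_rot: [0.648, 0.762, 0.0, 0.001]
ft_force: [0.3, -0.7, 0.2]
grip_width: 0.0656
grip_force: 0.0
(array([ 1.59361851, -1.66127468, 39.34890245]), array([ 0.00199409,  0.00181061, -0.00089064])) [0.50347255 0.24526994 0.04335496] [[-0.40347619  0.00558142]] [ 0.255073   -0.66207661  0.18674788]
```

```bash
python3 -m jog '{"dp":[[0,-1,10],[0,-1,20],[0,-1,30],[0,-1,35],[0,-1,39],[0,-1,39],[0,-1,39]],"delta_rot":[[0,0,0],[0,0,0],[0.002,0.002,0],[0.002,0.002,0],[0.002,0.002,0],[0.002,0.002,0],[0.002,0.002,0]],"gripper":[0.5,0.5,0.5,0.5,0.5,0.5,0.5]}'
python3 - <<'E'
from h import *
o=robot.get_obs(); print(inframe(o['position'],JC,JH))
a=robot.camera('top'); save(cv2.resize(a[110:260,60:320],None,fx=3,fy=3,interpolation=cv2.INTER_CUBIC),'pics/t2.png')
E
```

```text
time: 5.35
position: [0.5028, 0.244, 0.0035]
tool_rot: [0.648, 0.761, -0.0, -0.0]
ft_force: [-0.4, 1.1, 0.2]
grip_width: 0.0655
grip_force: 0.0
[[-0.40235676  0.00473591]]
```

View pics/t2.png

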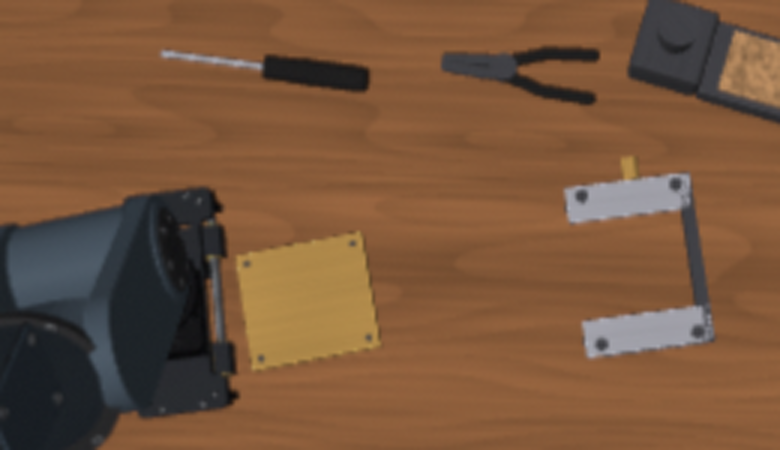

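The picture shows the fingers in place behind the tail of the panel, at about (225,300), square to the jig. I'll push to square the panel and then measure.

```bash
python3 -m jog '{"dp":[[-8,0,0],[-16,0,0],[-22,0,0],[-28,0,0],[-34,0,0],[-40,0,0],[-46,0,0],[-52,0,0],[-57,0,0],[-60,0,0],[-60,0,0],[-60,0,0]],"delta_rot":[[0,0,0],[0,0,0],[0,0,0],[0,0,0],[0,0,0],[0,0,0],[0,0,0],[0,0,0],[0,0,0],[0,0,0],[0,0,0],[0,0,0]],"gripper":[0.5,0.5,0.5,0.5,0.5,0.5,0.5,0.5,0.5,0.5,0.5,0.5]}'
cat > m.py <<'E'
from h import *
import sys
o=robot.get_obs(); a=robot.camera('top'); d=robot.search_frame('panel','top')
r=d[0]['rect']; print('rect',np.round(r),d[0]['score'])
l,t,rr,b=[int(v) for v in (r[0]-5,r[1]-5,r[2]+6,r[3]+6)]
c,s,B=panelfit('top',a,(l,t,rr,b))
H=heads(B); j=[.5571+.0006,-.1543]  # jig as seen by the top camera
print('size',s,'panel in jig(top)',inframe(c,j,JH),'ang',[round((x[1]-JH+np.pi/4)%(np.pi/2)-np.pi/4,4) for x in H][0])
print('tcp in jig',inframe(o['position'],JC,JH),'F',o['ft_force'],o['time'])
if len(sys.argv)>1: save(cv2.resize(a[140:260,130:330],None,fx=4,fy=4,interpolation=cv2.INTER_CUBIC),sys.argv[1])
E
python3 m.py
```

```text
time: 6.6
position: [0.5121, 0.1843, 0.0033]
tool_rot: [0.648, 0.761, -0.001, -0.0]
ft_force: [0.2, -0.4, -0.6]
grip_width: 0.065
grip_force: 0.0
rect [157. 190. 199. 229.] 0.66
size (108.39826965332031, 113.6000747680664) panel in jig(top) [[-0.26784437  0.00342481]] ang -0.004
tcp in jig [[-0.3418946   0.00426769]] F [ 0.21428652 -0.41098662 -0.59818484] 6.6
```

```bash
python3 -m jog '{"dp":[[-6,0,0],[-16,0,0],[-28,-1,0],[-41,-1,0],[-54,-2,0],[-67,-2,0],[-80,-3,0],[-93,-3,0],[-105,-4,0],[-114,-4,0],[-120,-4,0],[-120,-4,0]],"delta_rot":[[0,0,0],[0,0,0],[0,0,0],[0,0,0],[0,0,0],[0,0,0],[0,0,0],[0,0,0],[0,0,0],[0,0,0],[0,0,0],[0,0,0]],"gripper":[0.5,0.5,0.5,0.5,0.5,0.5,0.5,0.5,0.5,0.5,0.5,0.5]}'
python3 m.py pics/t3.png
```

```text
time: 7.9
position: [0.528, 0.0647, 0.0037]
tool_rot: [0.649, 0.761, -0.0, 0.0]
ft_force: [-0.7, 0.8, 0.2]
grip_width: 0.0654
grip_force: 0.0
rect [204. 185. 243. 228.] 0.62
size (108.83499908447266, 104.4845962524414) panel in jig(top) [[-0.14314126 -0.00051399]] ang -0.0057
tcp in jig [[-0.22131361  0.00058899]] F [-0.72347662  0.79229983  0.22268224] 7.9
```

View pics/t3.png

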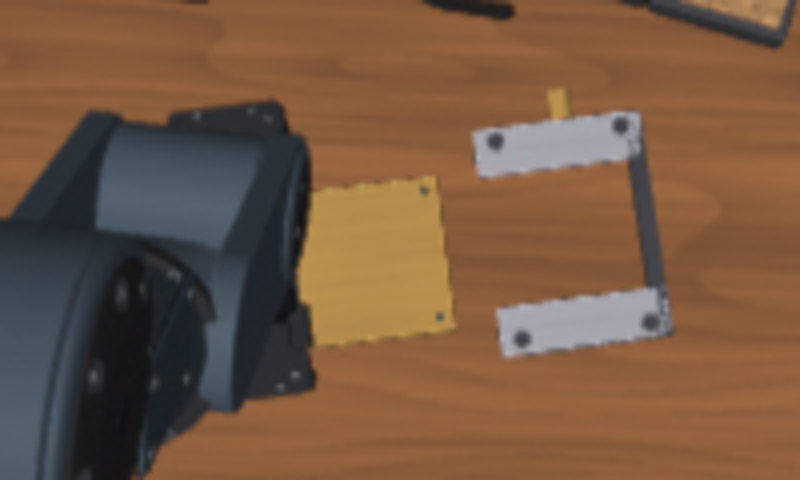

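The picture shows the panel's leading corners at (436,177) and (454,327), just short of the mouth (front lip corners (474,132) and (504,357)). I'll check the centring.

Run:
```python
from h import *
np.set_printoptions(precision=4,suppress=True)
f=lambda k,z:pix2w('top',np.array(k)/4+[130,140],z)[:,:2]
w=f([(474,132),(639,112),(671,333),(504,357)],.0165); p=f([(436,177),(454,327)],.01)
c=w.mean(0); d=w[1]-w[0]+w[2]-w[3]; e=w[0]-w[3]+w[1]-w[2]
print(c,np.arctan2(d[1],d[0]),np.arctan2(e[1],e[0])-np.pi/2,np.linalg.norm(d)/2,np.linalg.norm(e)/2)
for h in(-1.4084,-1.412,-1.4164): print(inframe(p,c,h).mean(0),inframe(p,c,h), inframe(f([(482,177),(497,308),(640,158),(655,288)],.0165),c,h)[:,1])
d=p[1]-p[0];print(np.arctan2(d[1],d[0])+np.pi/2)
```

```text
[ 0.5568 -0.1549] -1.4070292231171857 -1.4137810137180435 0.11771512434670268 0.1590847874179117
[-0.09  -0.001] [[-0.0894  0.0525]
 [-0.0906 -0.0545]] [ 0.0472 -0.0459  0.0461 -0.0465]
[-0.09   -0.0013] [[-0.0896  0.0522]
 [-0.0904 -0.0548]] [ 0.0469 -0.0461  0.0463 -0.0463]
[-0.09   -0.0017] [[-0.0898  0.0518]
 [-0.0901 -0.0552]] [ 0.0467 -0.0463  0.0466 -0.0461]
-1.4191745540925518
```

Offset is about -1 mm and -0.006 rad, well inside the flare. I'll enter slowly with a small correction.

```bash
python3 -m jog '{"dp":[[-5,0.5,0],[-11,0.5,0],[-17,0.5,0],[-23,0.5,0],[-29,0.5,0],[-35,0.5,0],[-41,0.5,0],[-47,0.5,0],[-53,0.5,0],[-58,0.5,0],[-60,0.5,0],[-60,0.5,0]],"delta_rot":[[0,0,-0.002],[0,0,-0.004],[0,0,-0.005],[0,0,-0.005],[0,0,-0.005],[0,0,-0.005],[0,0,-0.005],[0,0,-0.005],[0,0,-0.005],[0,0,-0.005],[0,0,-0.005],[0,0,-0.005]],"gripper":[0.5,0.5,0.5,0.5,0.5,0.5,0.5,0.5,0.5,0.5,0.5,0.5]}'
python3 m.py pics/t4.png
```

```text
time: 9.2
position: [0.5378, 0.0059, 0.0035]
tool_rot: [0.646, 0.763, -0.0, 0.0]
ft_force: [-0.8, 0.4, 1.4]
grip_width: 0.0653
grip_force: 0.0
rect [226. 184. 262. 223.] 0.64
size (107.87995910644531, 97.16200256347656) panel in jig(top) [[-0.08045205 -0.00034187]] ang 0.0101
tcp in jig [[-0.16165213  0.00078523]] F [-0.77928405  0.40220598  1.41199181] 9.2
```

View pics/t4.png

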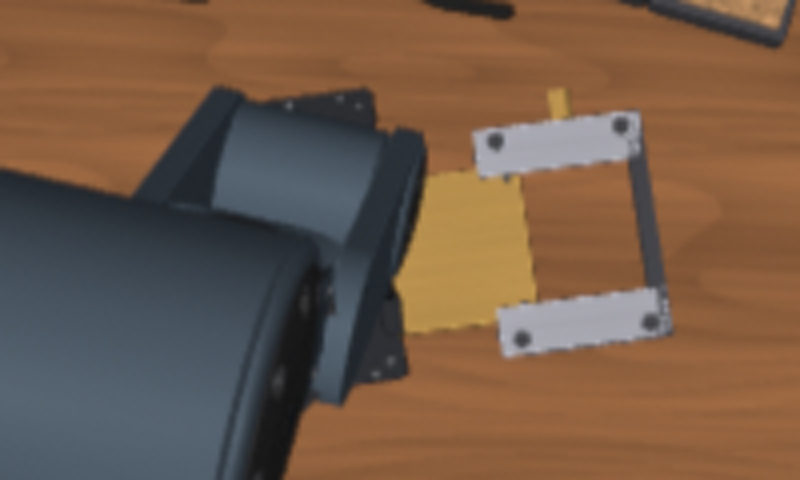

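The picture shows the leading edge under both lips, about (520,178) to (535,300), without a jam. Continuing past the plunger.

```bash
python3 -m jog '{"dp":[[-4,0,0],[-8,0,0],[-12,0,0],[-16,0,0],[-20,0,0],[-24,0,0],[-28,0,0],[-32,0,0],[-36,0,0],[-40,0,0],[-44,0,0],[-48,0,0]],"delta_rot":[[0,0,0],[0,0,0],[0,0,0],[0,0,0],[0,0,0],[0,0,0],[0,0,0],[0,0,0],[0,0,0],[0,0,0],[0,0,0],[0,0,0]],"gripper":[0.5,0.5,0.5,0.5,0.5,0.5,0.5,0.5,0.5,0.5,0.5,0.5]}'
python3 m.py pics/t5.png
```

```text
time: 10.5
position: [0.5447, -0.0396, 0.0035]
tool_rot: [0.647, 0.763, -0.0, -0.002]
ft_force: [-0.3, 6.8, 1.0]
grip_width: 0.0656
grip_force: 3.7
rect [244. 182. 278. 218.] 0.56
size (99.38983917236328, 91.29649353027344) panel in jig(top) [[-0.0314415  -0.00378847]] ang 0.0196
tcp in jig [[-0.11567633  0.00020819]] F [-0.27587973  6.84511332  1.02172427] 10.5
```

View pics/t5.png

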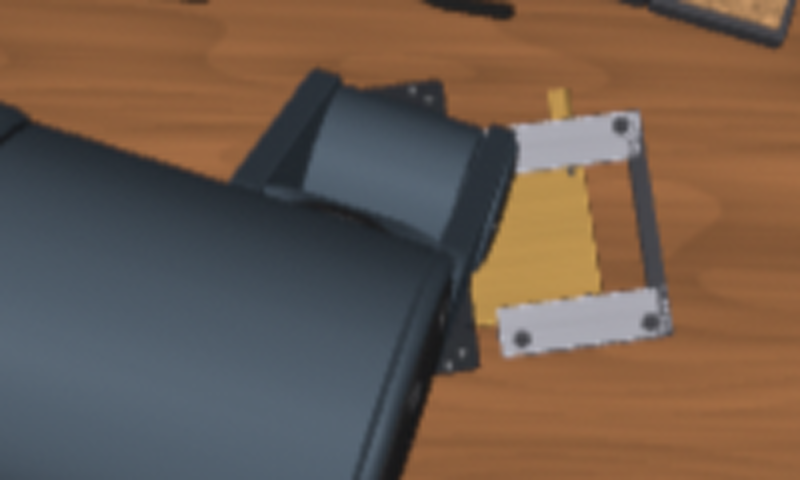

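The panel's leading edge is now past the plunger, around u 585–600, against a stop at about u 650. Force is about 7 N. Pushing on towards the stop.

```bash
python3 -m jog '{"dp":[[-4,0,0],[-8,0,0],[-12,0,0],[-16,0,0],[-20,0,0],[-23,0,0],[-25,0,0],[-27,0,0],[-29,0,0],[-29,0,0]],"delta_rot":[[0,0,0],[0,0,0],[0,0,0],[0,0,0],[0,0,0],[0,0,0],[0,0,0],[0,0,0],[0,0,0],[0,0,0]],"gripper":[0.5,0.5,0.5,0.5,0.5,0.5,0.5,0.5,0.5,0.5]}'
python3 m.py
```

```text
time: 11.6
position: [0.5495, -0.0685, 0.0035]
tool_rot: [0.647, 0.763, -0.0, -0.001]
ft_force: [-1.1, 6.5, 1.5]
grip_width: 0.0656
grip_force: 3.0
rect [261. 180. 289. 216.] 0.66
size (91.07971954345703, 75.98907470703125) panel in jig(top) [[0.00517569 0.00099507]] ang -0.0072
tcp in jig [[-0.08643264  0.00025954]] F [-1.10161369  6.47441368  1.48138649] 11.6
```

```bash
python3 -m jog '{"dp":[[-1,0,0],[-2,0,0],[-3,0,0],[-3,0,0]],"delta_rot":[[0,0,0],[0,0,0],[0,0,0],[0,0,0]],"gripper":[0.5,0.5,0.5,0.5]}'
python3 -m jog '{"dp":[[-1,0,0],[-2,0,0],[-2,0,0]],"delta_rot":[[0,0,0],[0,0,0],[0,0,0]],"gripper":[0.5,0.5,0.5]}'
python3 m.py
```

```text
time: 12.1
position: [0.5499, -0.0711, 0.0035]
tool_rot: [0.647, 0.763, -0.0, -0.002]
ft_force: [-0.1, 6.9, 0.8]
grip_width: 0.0654
grip_force: 3.4
time: 12.4
position: [0.55, -0.0719, 0.0035]
tool_rot: [0.647, 0.762, 0.0, -0.002]
ft_force: [0.4, 10.9, 1.9]
grip_width: 0.065
grip_force: 5.5
rect [261. 182. 289. 215.] 0.83
size (90.47515106201172, 71.7818832397461) panel in jig(top) [[0.01116654 0.00112384]] ang -0.0014
tcp in jig [[-0.08299272  0.00019786]] F [ 0.36180469 10.94115779  1.90883667] 12.4
```

```bash
python3 -m jog '{"dp":[[-1,0,0],[-2,0,0],[-3,0,0],[-3,0,0]],"delta_rot":[[0,0,0],[0,0,0],[0,0,0],[0,0,0]],"gripper":[0.5,0.5,0.5,0.5]}'
python3 m.py pics/t6.png
```

```text
time: 12.9
position: [0.5499, -0.0721, 0.0035]
tool_rot: [0.648, 0.762, 0.001, -0.004]
ft_force: [2.6, 20.3, 3.9]
grip_width: 0.0653
grip_force: 9.8
rect [263. 181. 287. 215.] 0.94
size (90.54325866699219, 71.07440185546875) panel in jig(top) [[0.01152032 0.00115736]] ang -0.0014
tcp in jig [[-8.2751550e-02  9.3596533e-05]] F [ 2.59303005 20.34707521  3.87935492] 12.9
```

View pics/t6.png

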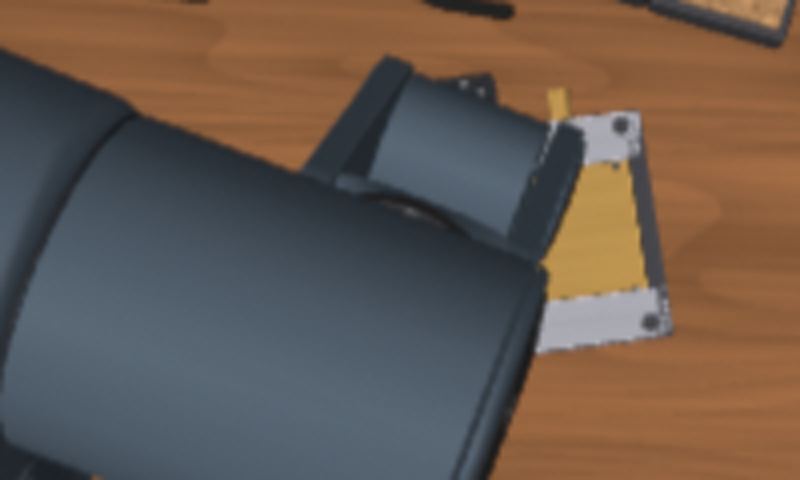

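The panel's leading edge lies flush against the dark stop bar, about u 630–648, and the force rose to 20 N with no further motion. Backing off and lifting.

```bash
python3 -m jog '{"dp":[[3,0,0],[8,0,0],[16,0,0],[28,0,0],[40,0,0],[50,0,0],[60,0,-20],[75,0,-60],[100,0,-100],[130,0,-130],[160,0,-150],[160,0,-150]],"delta_rot":[[0,0,0],[0,0,0],[0,0,0],[0,0,0],[0,0,0],[0,0,0],[0,0,0],[0,0,0],[0,0,0],[0,0,0],[0,0,0],[0,0,0]],"gripper":[0.5,0.5,0.5,0.5,0.5,0.5,0.5,0.5,0.5,0.5,0.5,0.5]}'
python3 m.py pics/t7.png
```

```text
time: 14.2
position: [0.5258, 0.084, 0.1566]
tool_rot: [0.645, 0.764, 0.002, 0.002]
ft_force: [-0.7, -0.4, 0.2]
grip_width: 0.0655
grip_force: 0.0
rect [244. 179. 288. 222.] 0.86
size (106.63060760498047, 119.0581283569336) panel in jig(top) [[-0.01247448 -0.00087032]] ang -0.0014
tcp in jig [[-0.24074068  0.00151919]] F [-0.66689225 -0.37851072  0.21256061] 14.2
```

View pics/t7.png

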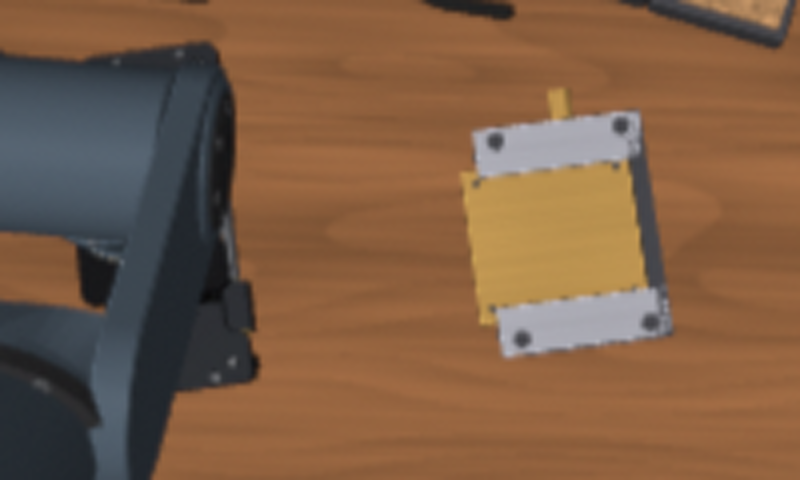

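The panel sits home at x ≈ -12.5 mm, with its tail just out of the mouth at about (470,250). It is square and released, and the arm is clear.

```bash
python3 -c "
from rig import robot
print(robot.hand_in())"
```

```text
the job is handed in; nothing more can be done
None
```

The panel is fully home in the jig slot, flat against the back stop (measured centre x ≈ -12.5 mm, y ≈ -1 mm, square within about 0.002 rad), released with the arm clear, and handed in at about 14 s; the hand-in gave no verdict.

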